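Push the airline tube home in the push-fit collet

ROBOT

A 7-joint arm with a two-finger parallel gripper is mounted at the origin on a cart in front of the work surface, level with it; the furniture and walls round the work are solid. World frame = base frame: x ahead of the robot, y to its left, z up, the work surface at z = 0. Lengths are in mm, angles in rad, forces in N, time in s.
With the tool pointing down it reaches from about 425 to 800 mm from the base axis. Payload 8.3 kg.
Tool frame: the origin (TCP) lies at the centre of the arm's flange, where the gripper is bolted on; the fingertips stand 173 mm ahead of it and the grasp point (between the pads) lies 155 mm ahead of it (arm.grip_point_offset is the distance from the TCP to the grasp point, in mm); z points along the fingers, y is the line along which they close (so a half turn about z gives the same grasp; the last joint's range is limited). The gripper opens to 85 mm and grips with 20 to 120 N. Pads are 22 mm wide; open, the fingers measure 114 mm over their backs; the gripper's body (76 mm by 85 mm) begins 54 mm behind the grasp point. The pads swing forward as they close: fully open they stand 13 mm farther back than shut.
Start: joints at [-1.362, 0.383, 0.016, 1.37, -0.006, 1.388, -0.046], TCP at [167.752, 602.059, 404.679] pointing down, gripper open.
Joint ranges: [-2.95, 2.95], [-0.25, 2.06], [-1.52, 1.56], [0.18, 2.33], [-1.44, 4.58], [0.02, 2.06], [-3.01, 3.01]. Speed limits (rad/s): [2.39, 2.39, 3.01, 3.01, 3.14, 3.14, 3.14].

INTERFACE

Orientations are given as a rotation vector (axis times angle).
In Python, from station import arm, optics, find_in, trace gives the robot as it stands.
- The arm moves only by the tool send_rows, never from a script. Its argument "targets" is a list of rows, each a list of 3 entries, a list of its own where there are three numbers: the shift along the tool's x, y, z in m, then the turn, a rotation vector about the tool's x, y, z in degrees, then the closure, from -1 (fully open) to 1 (shut). A call has 1 to 8 rows; each row shifts and turns the commanded pose from where the row before left it, along the tool's axes as they then stand; what a row does not reach is not made up. A row lasts 1/10 s, in which the tool goes at most 50 mm and 8.59 degrees, less where a joint would pass 70% of its speed; a pose out of reach is approached as far as the arm can. A call with a gripper value outside its range is refused whole. The fingers move at their own pace and stop on an object; the grip force is fixed at half the most. Time passes only in rows, so rows that do not move let the fingers close. It gives the time, the measured TCP pose, the force, the opening and the grip force at its end, in the units of the state.
- arm.get_obs(): the state, without advancing time (a new reading comes with each control period).
- optics.get_image(name): name is "scene" or "top" or "wrist"; returns a dict with "color" (400x640x3 uint8, red, green, blue), "K" (3x3 intrinsics, pixels), "pose" (4x4, takes a point from camera to world coordinates); the wrist camera has in their place "T_tool_cam" (4x4, takes a point from camera to tool coordinates, whose origin is the TCP and whose axes are the flange's). Camera axes: x right, y up, looking along -z (the intrinsics and any distortion apply to the point x, -y, -z); pixel columns grow to the right and rows downward; lengths in mm; the calibration is good to about 2 mm. A picture is of the moment at which its call begins: read the wrist's pose just before it. There is no depth.
- arm.sign_off(): hands the job in; it is judged then, once.
Trained networks look in a picture, given as the dict that the camera call returned (one of the last four; its "shot" number tells which), for a name from the list of things; names that differ only in an ending like _2 or _b are one class to them, and where a whole thing is asked for, a point or a joint stands for the part that bears it (a point fixed in the world has none). Each returns a list of dicts, best first, with "conf" (0 to 1); they miss things now and then, are a little off and sometimes report something else, mostly with a low value. They report only what shows in the picture. A call takes as long as a camera call. They do not tell look-alikes from the thing itself.
- find_in(picture, thing): "box" ([centre column, centre row, width, height] in pixels, round what is visible of it).
- trace(picture, thing): "pixels" (400x640 bool, what is visible of it) and "box" ([centre column, centre row, width, height] in pixels, round what is visible of it).
The state is a dict: "time": time; "joints": joint angles; "qvel": joint speeds; "tau": joint torques, N m; "ee_pos": TCP position; "tool_rot": TCP orientation; "force": force on the tool from outside, world axes, zero at the start; "torque": the same for the moment, N m; "width": opening from 0.0 (shut) to 1.0 (fully open); "finger_force": force on a finger pad.
Only numpy, scipy, OpenCV 4.12 (cv2) and the standard library are available. Lean on these libraries where they do the work, as an engineer would, in place of code of your own. Each camera call takes 0.05 s, during which the arm holds its last target. There are 200 camera calls.

TASK

Pull the blanking plug out of the manifold's push-fit collet and stand or lay it on the bench, clear of the manifold. Then take the rigid tube from its stand and push it down into the collet, on past the drag of the sliding seal, until it is fully home on the hard stop, and let go. Never press harder than 35 N on the stop nor wedge anything hard against the manifold, and leave the bush, the spanner and the bolt where they lie.

Things in the scene. Friction and masses are not known exactly. Their poses are not given: they have to be found in the camera images.
- mouth (a point): centre of the collet's mouth on the fixed manifold, 70 mm above the bench; z up. The collet is a round brass neck 28 mm across with a black flared ring (30 mm) on top. The mouth narrows from 24 to 18 mm in its first 5 mm; below, the bore is 17.6 mm wide. The tube is home with its end 24 to 32 mm below the mouth: how deep differs, cannot be seen and must be felt
- manifold: fixed aluminium air manifold, block 66 x 56 x 45 mm (x, y, z) on a dark foot plate 110 x 62 mm, the brass collet standing up from its middle; origin at the centre of its underside
- seal (a joint): how far the tube has pushed down the sliding seal inside the collet, m: 0 untouched, 0.012 on the hard stop. The tube meets the seal 12 to 20 mm below the mouth (differs) and the stop 12 mm deeper. The seal drags with a steady 8 N or so, plus what rubs on the bore (a side load makes the tube bind there), and stays where it is left
- plug_center (a point): black round blanking plug, loose in the collet at the start; the point is on its axis, 28 mm above its foot and 19 mm above the mouth. From the foot up: stem 15 mm thick, 9 mm long; flange 33 mm wide, 4 mm thick, resting on the mouth; grip barrel 18 mm thick, 30 mm tall. z up along its axis. It can stand on its stem
- stand: fixed grey block 60 x 60 x 40 mm on a dark foot plate 74 x 74 mm, origin at the centre of its underside; a 19 mm hole in the middle of its top, 32 mm deep, holds the tube upright
- tube_center (a point): rigid steel tube, 16 mm outside diameter, 110 mm long, 42 to 84 g, with a black rubber grip sleeve 17 mm across from 46 to 101 mm above its lower end; the point is on its axis at mid length; z along the axis, up. At the start it stands in the stand with its lower end 8 mm above the bench and its top at 118 mm
- tube_end (a point): centre of the tube's lower, bevelled end
- ring_bush_center (a point): bystander: dark steel bush 28 mm across, 16 mm high, on the bench; point at its centre
- open_spanner_center (a point): bystander: open-ended spanner 194 mm long, lying on the bench; point at its middle
- hex_bolt_center (a point): bystander: hexagon bolt 59 mm long, lying on the bench near its front edge; point at its middle
There are look-alikes about, which are no part of the job. Of the things shaped like the part that bears tube_center, the black one is meant.

How it is judged (in metres and radians):
On the way, in this order (a step that is already met when the one before it is completed fails the run):
1. the plug is out of the collet and more than 60 mm to the side of its axis (horizontal distance between plug_center and mouth above 0.06 m), for 0.1 s.
2. the tube has pushed the seal down onto the hard stop (value of joint seal above 0.0108 m and z of tube_end in the frame of mouth below -0.0215 m and horizontal distance between tube_end and mouth below 0.004 m), for 0.1 s.
At the end, for the whole second after the job is handed in: The seal is down on its stop (over 10.8 of 12 mm); the tube stands at rest in the collet, its end more than 21.5 mm below the mouth and within 4 mm of the axis, upright within 0.12 rad; the plug lies or stands at rest on the bench (its point lower than 45 mm), more than 60 mm from the collet's axis (all of step 2 and angle between tube_center's own z axis and vertical below 0.12 rad and linear speed of tube below 0.02 m/s and horizontal distance between plug_center and mouth above 0.06 m and height (world z) of plug_center below 0.045 m and linear speed of plug below 0.03 m/s); the robot touches nothing.
It fails at once if the tube presses harder than 35 N on the seal and stop (contact force between tube and seal above 35 N).
It fails at once if the tube, the plug, the hand or the arm is knocked or wedged against the manifold with over 70 N in all (contact force between any of tube, plug, the fingers, the arm and manifold above 70 N).
It fails at once if a bystander is moved by more than 30 mm (distance of any of ring_bush_center, open_spanner_center, hex_bolt_center from where it was at the start of the episode above 0.03 m).
It also fails if it takes over 64 s, if anything falls off the work surface, if the arm or the gripper's body presses on something with over 40 N, if the wrist force passes 120 N, or if a joint passes its speed limit or range.

## Working session

There is one attempt and no reset: what is moved stays moved. The work goes in short steps, Python scripts to look and compute and a tool call to move; the robot and the scene stay as the last step left them, time stands still between calls to the robot, and variables do not carry over. Pictures are saved under pics/ and viewed, at most 10 in all, crops included, and the job is handed in when it is done.

Besides the shell and the picture viewer there is one more tool, called after "Request:" as name(argument=value, ...) on one line, values as JSON. send_rows: Moves the arm, as the interface text tells. Its arguments: {"type":"object","properties":{"targets":{"type":"array"}},"required":["targets"]}

```bash
ls; mkdir -p pics
cat > h.py <<'E'
import numpy as np,cv2
from station import arm,optics,find_in,trace
from scipy.spatial.transform import Rotation as R
def pose_of(p,o=None):
    if 'pose' in p: return np.array(p['pose'])
    T=np.eye(4);T[:3,:3]=R.from_rotvec(o['tool_rot']).as_matrix();T[:3,3]=o['ee_pos']
    return T@np.array(p['T_tool_cam'])
def ray(p,u,v,o=None):
    P=pose_of(p,o);K=np.array(p['K'])
    d=np.linalg.inv(K)@[u,v,1];d=P[:3,:3]@(d*[1,-1,-1]);return P[:3,3],d
def at_z(p,u,v,z,o=None):
    c,d=ray(p,u,v,o);return c+d*(z-c[2])/d[2]
def proj(p,X,o=None):
    P=pose_of(p,o);x=P[:3,:3].T@(np.array(X)-P[:3,3]);x=np.array(p['K'])@(x*[1,-1,-1]);return x[:2]/x[2]
def save(n,p): cv2.imwrite(n,cv2.cvtColor(p['color'],cv2.COLOR_RGB2BGR))
E
python3 - <<'E'
from h import *
print(arm.get_obs())
ims=[]
for n in['scene','top']:
    p=optics.get_image(n);print({k:v for k,v in p.items() if k!='color'});ims.append(p['color'])
    for t in['manifold','plug_center','stand','tube_center','ring_bush_center','open_spanner_center','hex_bolt_center']:
        for d in find_in(p,t): 
            if d['conf']>.2: print(n,t,round(d['conf'],2),np.round(d['box']),np.round(at_z(p,d['box'][0],d['box'][1],{'tube_center':90,'plug_center':89,'manifold':45,'stand':40}.get(t,5))))
    save(f'pics/{n}.png',p)
E
```

```text
pics
{'time': 0.0, 'joints': array([-1.36187297,  0.38426048,  0.01637617,  1.37118858, -0.00628915,
        1.38820796, -0.04648987]), 'qvel': array([ 0.00085963,  0.00208586, -0.00038533,  0.00037824,  0.0009715 ,
        0.00058058, -0.00135869]), 'tau': array([-3.44342061e-04, -6.27587342e+01,  8.44086315e-01, -3.71820831e+01,
        1.65155833e-02,  1.41729679e-02, -2.22066325e-05]), 'ee_pos': array([167.72209205, 601.89670355, 403.64904745]), 'tool_rot': array([-0.42552082, -3.11241457,  0.00314501]), 'force': array([-0.17975013,  0.43255608,  0.23348265]), 'torque': array([0.00621522, 0.02068483, 0.01388103]), 'finger_force': 0.0, 'width': 1.0038949159392583}
{'K': array([[461.39361478,   0.        , 330.45127242],
       [  0.        , 461.39361478, 195.0537349 ],
       [  0.        ,   0.        ,   1.        ]]), 'pose': array([[ 8.98834362e-01,  2.59150945e-01, -3.53465100e-01,
         1.07925910e+02],
       [-4.37870993e-01,  5.66147559e-01, -6.98388098e-01,
        -8.09697397e+02],
       [ 1.91254678e-02,  7.82507335e-01,  6.22347561e-01,
         8.05929157e+02],

[... 1073 characters left out ...]
00000000e+00,  0.00000000e+00,
         1.00000000e+00]]), 'shot': 2}
top manifold 0.85 [247. 202.  43.  50.] [494. 181.  45.]
top plug_center 0.7 [237. 199.  13.  15.] [497. 196.  89.]
top stand 0.76 [378. 189.  32.  29.] [ 517. -136.   40.]
top tube_center 0.54 [380. 155.   8.  17.] [ 589. -138.   90.]
top tube_center 0.52 [378. 189.  33.  31.] [ 511. -131.   90.]
top ring_bush_center 0.62 [320. 246.  22.   8.] [385.  10.   5.]
top ring_bush_center 0.56 [244. 200.  37.  49.] [503. 193.   5.]
top open_spanner_center 0.63 [449. 188.  79.  26.] [ 518. -313.    5.]
top hex_bolt_center 0.48 [320. 246.  25.   6.] [384.   9.   5.]
top hex_bolt_center 0.28 [448. 187.  78.  27.] [ 521. -312.    5.]
```

Run:
```python
import cv2,numpy as np
a=cv2.imread('pics/scene.png')[120:350,230:480];b=cv2.imread('pics/top.png')[100:300,200:500]
a=cv2.resize(a,None,fx=1.6,fy=1.6,interpolation=3);a=cv2.resize(a,(400,368));b=cv2.resize(b,(400,267))
b=cv2.copyMakeBorder(b,0,101,0,0,0);cv2.imwrite('pics/c1.png',np.hstack([a,b]))
```

```text
(no output)
```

View pics/c1.png

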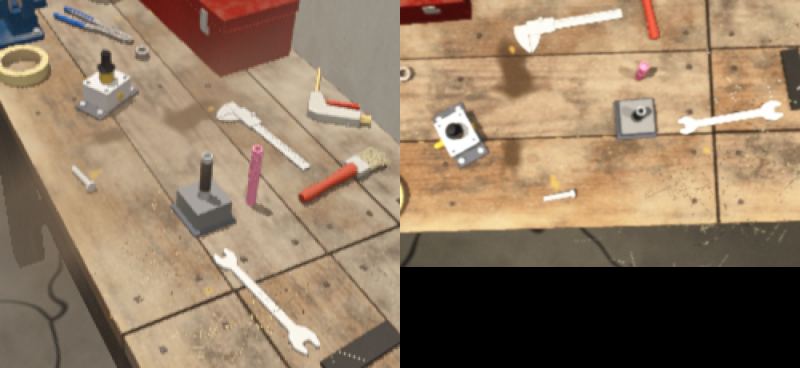

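View pics/scene.png

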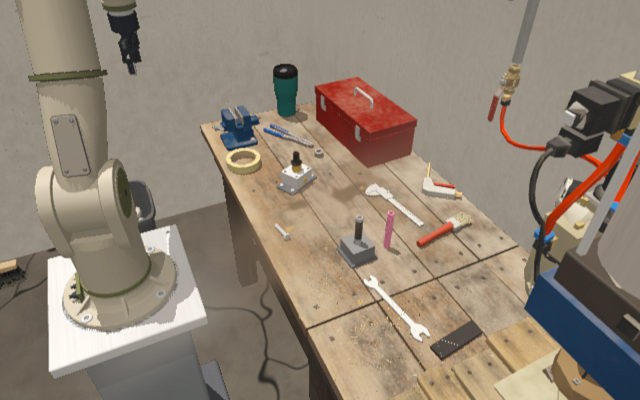

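Scene view: the manifold is at (298,180) with the black plug at (297,155). The stand is at (357,250), and the black-sleeved tube stands in it at (359,228). A pink tube of the same shape stands free at (389,229). The black one is meant, because it fits the description and is in the stand.

```bash
cat >> h.py <<'E'
def tool(dw,o=None):
    o=o or arm.get_obs();return R.from_rotvec(o['tool_rot']).as_matrix().T@np.array(dw)
E
python3 - <<'E'
from h import *
o=arm.get_obs()
p=optics.get_image('wrist');print(p['T_tool_cam'],p['K'])
s=optics.get_image('scene');t=optics.get_image('top')
print(at_z(s,297,153,104),at_z(s,359,217,118))
print(R.from_rotvec(o['tool_rot']).as_matrix())
for X in[(497,196,104),(497,196,89),(511,-131,118),(511,-131,40)]: print(proj(s,X),proj(t,X))
print(tool(np.array([497,196,404])-o['ee_pos']))
c=t['color'][110:270,210:430][:,:,::-1]
cv2.imwrite('pics/t.png',cv2.resize(c,None,fx=3.6,fy=3.6,interpolation=3))
E
```

```text
[[-3.65308601e-04  9.66076570e-01  2.58255548e-01  6.45916582e+01]
 [ 9.99999247e-01  6.55557426e-04 -1.03777187e-03  6.54978889e-01]
 [-1.17186843e-03  2.58254974e-01 -9.66076081e-01  3.02330558e+01]
 [ 0.00000000e+00  0.00000000e+00  0.00000000e+00  1.00000000e+00]] [[360.00723964   0.         324.57289353]
 [  0.         360.00723964 199.09569201]
 [  0.           0.           1.        ]]
[504.26988561 183.62359196 104.        ] [ 522.48409298 -136.41564878  118.        ]
[[-9.63314166e-01  2.68376253e-01 -6.25224857e-05]
 [ 2.68376254e-01  9.63314168e-01 -1.35383808e-05]
 [ 5.65954164e-05 -2.98212645e-05 -9.99999998e-01]]
[292.83924774 151.34873149] [235.9125092  198.11878676]
[293.00934011 155.87698611] [237.11728414 198.78067596]
[353.40084775 216.96609233] [379.29277926 187.19964334]
[351.75207179 241.75496266] [376.39751825 191.19379937]
[-426.19238019 -302.7624376     0.68259208]
```

View pics/t.png

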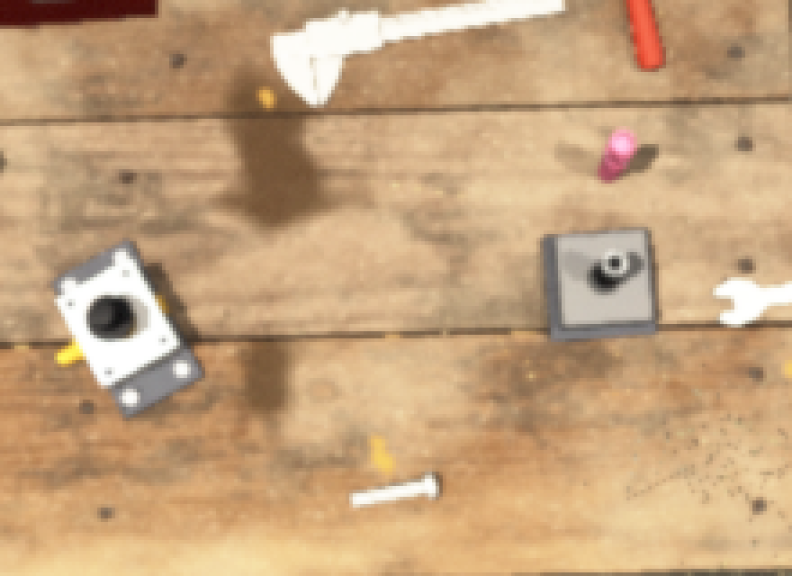

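Top crop: the plug's top is at (107,316) in the crop and the black tube's rim at (614,263), standing in the stand. The pink look-alike is at (620,145), standing on the bench. I'm moving to the plug.

Request:
send_rows(targets=[[[-0.036,-0.026,0],[0,0,0],-1],[[-0.036,-0.026,0],[0,0,0],-1],[[-0.036,-0.026,0],[0,0,0],-1],[[-0.036,-0.026,0],[0,0,0],-1],[[-0.036,-0.026,0],[0,0,0],-1],[[-0.036,-0.026,0],[0,0,0],-1],[[-0.036,-0.026,0],[0,0,0],-1],[[-0.036,-0.026,0],[0,0,0],-1]])

```text
time: 1.75
ee_pos: [390.2, 322.7, 405.0]
tool_rot: [0.425, 3.112, 0.001]
force: [1.1, 1.7, -0.0]
width: 0.997
finger_force: 0.0
```

Request:
send_rows(targets=[[[-0.036,-0.025,0.015],[0,0,0],-1],[[-0.036,-0.025,0.015],[0,0,0],-1],[[-0.036,-0.025,0.015],[0,0,0],-1],[[-0.035,-0.026,0.015],[0,0,0],-1],[[0,0,0.014],[0,0,0],-1],[[0,0,0],[0,0,0],-1],[[0,0,0],[0,0,0],-1]])

```text
time: 2.45
ee_pos: [499.4, 189.9, 330.8]
tool_rot: [-0.423, -3.112, -0.0]
force: [0.0, 0.5, 0.2]
width: 1.0
finger_force: 0.0
```

Run:
```python
from h import *
o=arm.get_obs();print(o['ee_pos'],o['tool_rot'],o['joints'])
p=optics.get_image('wrist');save('pics/w1.png',p)
for t,z in[('plug_center',104),('manifold',45)]:
    for d in trace(p,t):
        m=d['pixels'];v,u=np.nonzero(m);print(t,d['conf'],np.round(d['box'],1),m.sum(),at_z(p,d['box'][0],d['box'][1],z,o))
```

```text
[499.44881246 189.87367156 330.80761949] [-4.23070706e-01 -3.11214606e+00 -3.56214308e-04] [-0.7220717   0.24288529  0.35205603  1.74084573 -0.09068212  1.17430433
  0.95617236]
plug_center 0.75 [328.5 210.7  48.8  52.8] 1976 [495.0973232  194.32448839 104.        ]
manifold 0.78 [325.5 182.  138.6 141.4] 8856 [490.87637819 193.94875727  45.        ]
```

View pics/w1.png

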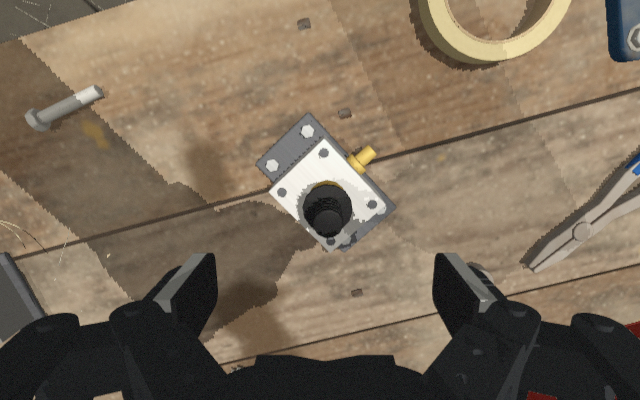

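Wrist view: the manifold is at (325,182), the plug's flange at about (328,209) with its barrel top near (330,218), and open fingers on either side at the bottom. I'm computing the axis from the flange edge.

Run:
```python
from h import *
o=arm.get_obs()
p=optics.get_image('wrist')
print(at_z(p,328.5,208.7,73,o))
g=cv2.cvtColor(p['color'],cv2.COLOR_RGB2GRAY)
c=p['color'][160:270,270:390][:,:,::-1]
for c0 in [(497,192),(499,190),(495,194)]:
  print(c0,proj(p,(*c0,73),o),proj(p,(*c0,104),o),proj(p,(*c0,45),o))
cv2.imwrite('pics/w2.png',cv2.resize(cv2.convertScaleAbs(c,alpha=1.8,beta=20),None,fx=5,fy=5,interpolation=3))
```

```text
[503.72283086 193.05642129  73.        ]
(497, 192) [324.25175567 199.6540967 ] [324.34271095 213.72390523] [324.18736686 189.69383649]
(499, 190) [322.13443928 203.26180999] [321.91912861 217.80996873] [322.28696226 192.95610288]
(495, 194) [326.38044712 196.02700139] [326.78120697 209.61269788] [326.09693093 186.4158468 ]
```

View pics/w2.png

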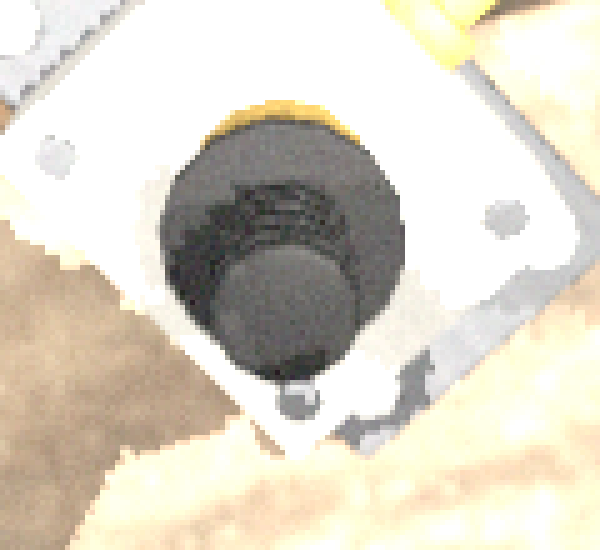

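Request:
send_rows(targets=[[[-0.002,0.003,0.03],[0,0,0],-1],[[0,0,0.03],[0,0,0],-1],[[0,0,0.019],[0,0,0],-1],[[0,0,0],[0,0,0],-0.2],[[0,0,0],[0,0,0],1],[[0,0,0],[0,0,0],1],[[0,0,0],[0,0,0],1],[[0,0,0],[0,0,0],1]])

```text
time: 3.45
ee_pos: [503.2, 191.3, 253.1]
tool_rot: [0.425, 3.111, 0.002]
force: [-2.1, 1.2, 5.1]
width: 0.187
finger_force: 58.4
```

Request:
send_rows(targets=[[[0,0,0],[0,0,0],1],[[0,0,0],[0,0,0],1]])

```text
time: 3.65
ee_pos: [503.2, 191.2, 253.1]
tool_rot: [0.425, 3.111, 0.002]
force: [-1.3, -0.6, 4.9]
width: 0.185
finger_force: 58.5
```

Request:
send_rows(targets=[[[0,0,-0.015],[0,0,0],1],[[0,0,-0.035],[0,0,0],1],[[0,0,-0.03],[0,0,0],1],[[-0.014,-0.035,0],[0,0,0],1],[[-0.014,-0.035,0],[0,0,0],1],[[0,0,0],[0,0,0],1],[[0,0,0],[0,0,0],1]])

```text
time: 4.35
ee_pos: [511.0, 115.1, 332.2]
tool_rot: [0.43, 3.111, 0.001]
force: [-0.7, 1.5, -0.0]
width: 0.188
finger_force: 58.6
```

Run:
```python
from h import *
o=arm.get_obs();print(o['ee_pos'],o['width'])
p=optics.get_image('wrist');save('pics/w3.png',p);q=proj(p,(502,192,70),o);print(q)
x,y=int(q[0])-60,max(0,int(q[1])-50);print(x,y)
b=cv2.resize(p['color'][y:y+100,x:x+120][:,:,::-1],None,fx=5,fy=5,interpolation=3)
a=cv2.resize(p['color'][:,:,::-1],(200,125));b[-125:,:200]=a
cv2.imwrite('pics/w3c.png',b)
for d in find_in(p,'plug_center'):print(d)
```

```text
[511.0366839  115.06888765 332.23943558] 0.18807566422101468
[433.39854586 158.59618892]
373 108
{'box': [326.9, 260.9, 68.4, 87.5], 'conf': 0.97}
```

View pics/w3c.png

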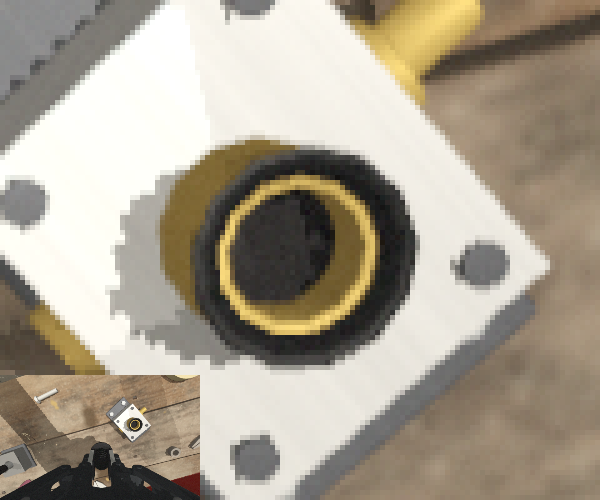

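Wrist view: the plug is held in the hand, and the open collet mouth is at (434,160), which is about (502.9, 192) in world coordinates. That agrees with the grip pose. I'm placing the plug.

Request:
send_rows(targets=[[[-0.014,-0.035,0.03],[0,0,0],1],[[-0.015,-0.035,0.04],[0,0,0],1],[[0,0,0.04],[0,0,0],1],[[0,0,0.02],[0,0,0],1],[[0,0,0.006],[0,0,0],1],[[0,0,0],[0,0,0],1],[[0,0,0],[0,0,0],1]])

```text
time: 5.15
ee_pos: [520.2, 45.3, 200.6]
tool_rot: [0.423, 3.111, 0.001]
force: [-0.5, 0.6, -0.3]
width: 0.187
finger_force: 58.6
```

Request:
send_rows(targets=[[[0,0,0.004],[0,0,0],1],[[0,0,0.002],[0,0,0],1],[[0,0,0],[0,0,0],1]])

```text
time: 5.45
ee_pos: [519.6, 44.6, 193.7]
tool_rot: [0.425, 3.112, 0.0]
force: [-0.4, -0.7, -0.5]
width: 0.185
finger_force: 58.6
```

Request:
send_rows(targets=[[[0,0,0.001],[0,0,0],1],[[0,0,0.001],[0,0,0],1],[[0,0,0],[0,0,0],1]])

```text
time: 5.75
ee_pos: [519.8, 44.4, 192.1]
tool_rot: [0.426, 3.112, 0.001]
force: [-1.2, -0.3, 5.7]
width: 0.183
finger_force: 59.4
```

Request:
send_rows(targets=[[[0,0,0],[0,0,0],0.2],[[0,0,0],[0,0,0],-1],[[0,0,0],[0,0,0],-1],[[0,0,0],[0,0,0],-1],[[0,0,0],[0,0,0],-1],[[0,0,-0.02],[0,0,0],-1],[[0,0,-0.03],[0,0,0],-1]])

```text
time: 6.45
ee_pos: [518.7, 44.4, 240.4]
tool_rot: [-0.425, -3.109, 0.003]
force: [0.6, -0.1, 0.4]
width: 1.001
finger_force: 0.0
```

Request:
send_rows(targets=[[[0,0,-0.05],[0,0,0],-1],[[0,0,-0.05],[0,0,0],-1],[[-0.012,-0.043,0],[0,0,0],-1],[[-0.012,-0.043,0],[0,0,0],-1],[[-0.012,-0.043,0],[0,0,0],-1],[[-0.012,-0.043,0],[0,0,0],-1],[[0,0,0],[0,0,0],-1],[[0,0,0],[0,0,0],-1]])

```text
time: 7.25
ee_pos: [519.3, -135.4, 341.4]
tool_rot: [-0.431, -3.112, 0.0]
force: [0.8, 1.2, 0.1]
width: 0.999
finger_force: 0.0
```

Run:
```python
from h import *
o=arm.get_obs();print(o['ee_pos'],o['joints'])
p=optics.get_image('wrist');save('pics/w4.png',p)
for t,z in[('tube_center',118),('stand',40),('plug_center',20)]:
    for d in find_in(p,t):
        print(t,d['conf'],np.round(d['box'],1),at_z(p,d['box'][0],d['box'][1],z,o))
print(proj(p,(519,-134,118),o),proj(p,(519,-134,40),o))
s=optics.get_image('top')
print([(d['conf'],at_z(s,*d['box'][:2],25)) for d in find_in(s,'plug_center')])
```

```text
[ 519.33073119 -135.3562206   341.43398249] [-0.28383036  0.25540477  0.56968448  1.72869579 -0.14648956  1.2002516
  1.62020546]
tube_center 0.92 [328.5 210.6  28.6  56.2] [ 514.0838039  -130.74225427  118.        ]
tube_center 0.69 [347.  303.8  23.6  91.5] [ 573.56267961 -135.79436605  118.        ]
stand 0.86 [324.9 186.8 100.4 115.1] [ 517.74473993 -133.72221345   40.        ]
plug_center 0.57 [545.5 124.3  57.5  38.6] [520.86996059  47.36558115  20.        ]
[325.2850276  220.13454286] [324.9951891  188.41742521]
[]
```

View pics/w4.png

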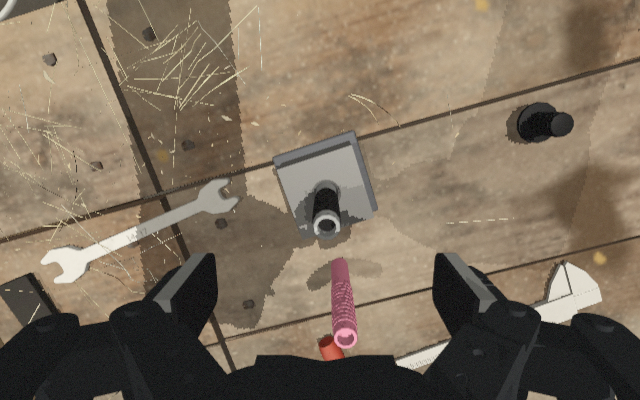

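Wrist view: the black tube's rim is at (326,224) in the grey stand, the plug stands on its own at (545,122), and the pink look-alike's rim is at (345,338), more than 60 mm away. I'm grasping the black tube.

Request:
send_rows(targets=[[[-0.0015,0.0015,0.03],[0,0,0],-1],[[0,0,0.04],[0,0,0],-1],[[0,0,0.03],[0,0,0],-1],[[0,0,0],[0,0,0],0],[[0,0,0],[0,0,0],1],[[0,0,0],[0,0,0],1],[[0,0,0],[0,0,0],1],[[0,0,0],[0,0,0],1]])

```text
time: 8.35
ee_pos: [522.1, -133.3, 243.1]
tool_rot: [0.425, 3.11, 0.0]
force: [-0.9, -0.0, 4.9]
width: 0.183
finger_force: 58.2
```

Request:
send_rows(targets=[[[0,0,0],[0,0,0],1],[[0,0,0],[0,0,0],1]])

```text
time: 8.55
ee_pos: [522.1, -133.3, 243.1]
tool_rot: [0.425, 3.11, 0.0]
force: [-1.0, 1.7, 7.1]
width: 0.184
finger_force: 58.2
```

Request:
send_rows(targets=[[[0,0,-0.01],[0,0,0],1],[[0,0,-0.03],[0,0,0],1],[[0,0,-0.04],[0,0,0],1],[[0,0,-0.02],[0,0,0],1],[[0.015,0.044,0],[0,0,0],1],[[0.015,0.044,0],[0,0,0],1],[[0.015,0.044,0],[0,0,0],1],[[0.015,0.044,0],[0,0,0],1]])

```text
time: 9.35
ee_pos: [510.4, 54.1, 342.5]
tool_rot: [0.426, 3.112, 0.001]
force: [1.0, 1.0, -0.0]
width: 0.181
finger_force: 58.9
```

Request:
send_rows(targets=[[[0.015,0.044,0],[0,0,0],1],[[0.015,0.044,0],[0,0,0],1],[[0.015,0.044,0],[0,0,0],1],[[0,0,0],[0,0,0],1],[[0,0,0],[0,0,0],1],[[0,0,0],[0,0,0],1]])

```text
time: 9.95
ee_pos: [503.3, 190.5, 341.9]
tool_rot: [0.428, 3.112, -0.001]
force: [-0.2, 0.1, -0.9]
width: 0.184
finger_force: 59.0
```

Run:
```python
from h import *
o=arm.get_obs();print(o['ee_pos'],o['tool_rot'],o['force'],o['width'])
p=optics.get_image('wrist');save('pics/w5.png',p)
T=R.from_rotvec(o['tool_rot']).as_matrix()
for L in(125,235): print(proj(p,o['ee_pos']+T@[0,0,L],o))
print(proj(p,(502.9,192,70),o), tool(np.array([502.9,192,o['ee_pos'][2]])-o['ee_pos']))
for d in find_in(p,'tube_center'):print(d)
b=cv2.resize(p['color'][70:310,200:440][:,:,::-1],None,fx=2.4,fy=2.4,interpolation=3)
cv2.imwrite('pics/w5c.png',b)
```

```text
[503.26474078 190.51570397 341.89003214] [ 4.28130411e-01  3.11187075e+00 -7.94585925e-04] [-0.16915937  0.08736267 -0.93047263] 0.18417822077187057
[322.10074211 325.252615  ]
[323.10931376 215.07350186]
[325.34533026 197.85871445] [ 7.53186167e-01  1.32999269e+00 -7.70001342e-04]
{'box': [326.5, 277.1, 51.3, 145.6], 'conf': 0.94}
{'box': [20.9, 375.0, 39.6, 41.6], 'conf': 0.9}
```

View pics/w5c.png

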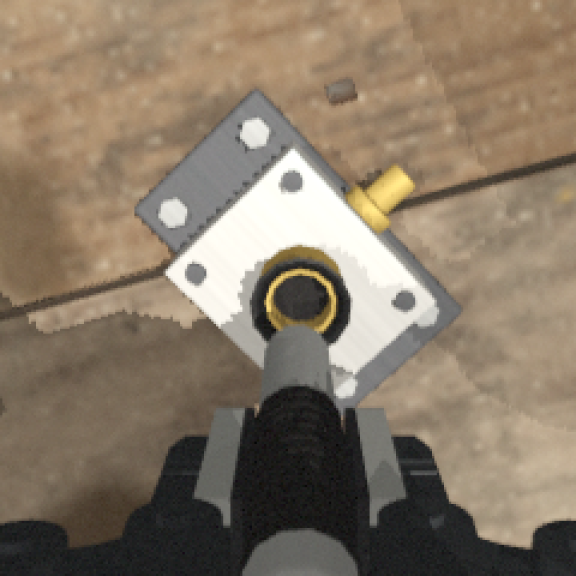

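Wrist view: the tube end's front edge is at crop (297,322) and the mouth at (300,303). The needed correction is about +2 mm along tool x and +1 mm along tool y.

Request:
send_rows(targets=[[[0.002,0.001,0.015],[0,0,0],1],[[0,0,0.015],[0,0,0],1],[[0,0,0],[0,0,0],1],[[0,0,0],[0,0,0],1]])

```text
time: 10.45
ee_pos: [501.6, 192.4, 311.8]
tool_rot: [-0.428, -3.112, 0.001]
force: [-0.6, 0.4, -0.5]
width: 0.185
finger_force: 59.0
```

Request:
send_rows(targets=[[[0,0,0.003],[0,0,0],1],[[0,0,0.003],[0,0,0],1],[[0,0,0.003],[0,0,0],1],[[0,0,0],[0,0,0],1]])

```text
time: 10.85
ee_pos: [501.2, 193.3, 302.1]
tool_rot: [-0.425, -3.112, 0.001]
force: [-0.3, -0.5, -0.1]
width: 0.182
finger_force: 59.0
```

Run:
```python
from h import *
o=arm.get_obs();print(o['ee_pos'],o['force'],o['torque'],tool(o['force'],o))
p=optics.get_image('wrist');save('pics/w6.png',p)
b=cv2.resize(p['color'][140:280,240:400][:,:,::-1],None,fx=4,fy=4,interpolation=3)
cv2.imwrite('pics/w6c.png',b)
```

```text
[501.20587144 193.30612723 302.09784268] [-0.26991453 -0.53932209 -0.14616254] [ 0.01226654 -0.02008145 -0.03979591] [ 0.11522036 -0.59190302  0.14649487]
```

View pics/w6c.png

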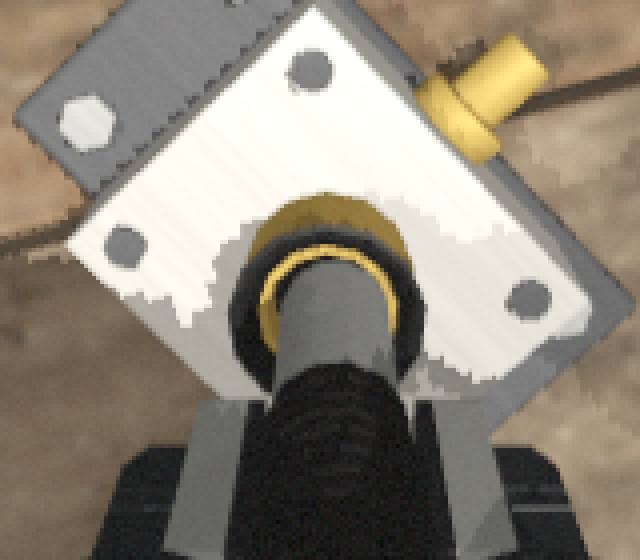

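Wrist view: the tube end is already inside the mouth ring. The ring's centre is about (329,316) and the end's about (331,309), so I correct by −1 mm in x and −0.5 mm in y, then go down feeling the force.

Request:
send_rows(targets=[[[-0.001,-0.0005,0.002],[0,0,0],1],[[0,0,0.002],[0,0,0],1],[[0,0,0],[0,0,0],1]])

```text
time: 11.2
ee_pos: [502.1, 192.5, 298.1]
tool_rot: [-0.426, -3.112, 0.001]
force: [0.0, 0.0, -0.2]
width: 0.183
finger_force: 59.0
```

Request:
send_rows(targets=[[[0,0,0.002],[0,0,0],1],[[0,0,0.001],[0,0,0],1],[[0,0,0],[0,0,0],1]])

```text
time: 11.5
ee_pos: [502.1, 192.6, 295.2]
tool_rot: [-0.425, -3.112, 0.0]
force: [0.4, 0.2, 0.7]
width: 0.181
finger_force: 59.0
```

Request:
send_rows(targets=[[[0,0,0.002],[0,0,0],1],[[0,0,0.001],[0,0,0],1],[[0,0,0],[0,0,0],1]])

```text
time: 11.8
ee_pos: [502.1, 192.6, 292.2]
tool_rot: [-0.425, -3.112, 0.0]
force: [-0.3, 0.0, -1.0]
width: 0.185
finger_force: 59.0
```

Request:
send_rows(targets=[[[0,0,0.002],[0,0,0],1],[[0,0,0.001],[0,0,0],1],[[0,0,0],[0,0,0],1]])

```text
time: 12.1
ee_pos: [502.3, 192.5, 289.7]
tool_rot: [0.426, 3.112, 0.0]
force: [-0.4, -1.1, 2.9]
width: 0.179
finger_force: 59.5
```

Request:
send_rows(targets=[[[0,0,0.001],[0,0,0],1],[[0,0,0.001],[0,0,0],1],[[0,0,0],[0,0,0],1]])

```text
time: 12.4
ee_pos: [502.4, 192.4, 288.1]
tool_rot: [0.426, 3.112, 0.001]
force: [-1.7, -1.6, 6.2]
width: 0.183
finger_force: 59.8
```

Request:
send_rows(targets=[[[0,0,0.001],[0,0,0],1],[[0,0,0.001],[0,0,0],1],[[0,0,0],[0,0,0],1]])

```text
time: 12.7
ee_pos: [502.4, 192.4, 286.2]
tool_rot: [0.426, 3.112, 0.001]
force: [-1.0, -1.8, 5.8]
width: 0.183
finger_force: 59.8
```

Request:
send_rows(targets=[[[0,0,0.001],[0,0,0],1],[[0,0,0.001],[0,0,0],1],[[0,0,0.001],[0,0,0],1],[[0,0,0],[0,0,0],1]])

```text
time: 13.1
ee_pos: [502.4, 192.4, 283.2]
tool_rot: [0.426, 3.112, 0.001]
force: [-1.8, -0.9, 6.7]
width: 0.187
finger_force: 59.9
```

Request:
send_rows(targets=[[[0,0,0.001],[0,0,0],1],[[0,0,0.001],[0,0,0],1],[[0,0,0],[0,0,0],1]])

```text
time: 13.4
ee_pos: [502.4, 192.4, 281.2]
tool_rot: [0.426, 3.112, 0.001]
force: [-1.9, -2.1, 7.6]
width: 0.187
finger_force: 59.9
```

Request:
send_rows(targets=[[[0,0,0.001],[0,0,0],1],[[0,0,0.0005],[0,0,0],1],[[0,0,0],[0,0,0],1]])

```text
time: 13.7
ee_pos: [502.4, 192.4, 279.8]
tool_rot: [0.426, 3.112, 0.001]
force: [-2.7, -1.3, 7.7]
width: 0.186
finger_force: 59.9
```

Request:
send_rows(targets=[[[0,0,0.001],[0,0,0],1],[[0,0,0],[0,0,0],1]])

```text
time: 13.9
ee_pos: [502.4, 192.4, 278.8]
tool_rot: [0.426, 3.112, 0.001]
force: [-2.0, -2.0, 6.7]
width: 0.181
finger_force: 59.8
```

Request:
send_rows(targets=[[[0,0,0.001],[0,0,0],1],[[0,0,0],[0,0,0],1]])

```text
time: 14.1
ee_pos: [502.4, 192.4, 277.8]
tool_rot: [0.426, 3.112, 0.001]
force: [-2.0, -2.0, 8.5]
width: 0.182
finger_force: 59.8
```

Request:
send_rows(targets=[[[0,0,0.001],[0,0,0],1],[[0,0,0],[0,0,0],1]])

```text
time: 14.3
ee_pos: [502.5, 192.3, 277.6]
tool_rot: [0.426, 3.112, 0.001]
force: [-5.5, -3.5, 15.1]
width: 0.18
finger_force: 61.1
```

Request:
send_rows(targets=[[[0,0,0.001],[0,0,0],1],[[0,0,0],[0,0,0],1]])

```text
time: 14.5
ee_pos: [502.7, 192.2, 277.4]
tool_rot: [0.426, 3.111, 0.002]
force: [-7.7, -4.7, 21.9]
width: 0.181
finger_force: 62.0
```

The stop is felt at z≈277.5, 12 mm after the first seal contact at about 289.7, which fits. I'm easing off, releasing and retreating.

Request:
send_rows(targets=[[[0,0,-0.0015],[0,0,0],1],[[0,0,0],[0,0,0],1],[[0,0,0],[0,0,0],0],[[0,0,0],[0,0,0],-1],[[0,0,0],[0,0,0],-1],[[0,0,0],[0,0,0],-1],[[0,0,0],[0,0,0],-1]])

```text
time: 15.2
ee_pos: [502.2, 192.6, 276.3]
tool_rot: [-0.425, -3.112, 0.0]
force: [0.9, 0.7, 0.7]
width: 0.993
finger_force: 0.0
```

Request:
send_rows(targets=[[[0,0,-0.02],[0,0,0],-1],[[0,0,-0.04],[0,0,0],-1],[[0,0,-0.04],[0,0,0],-1],[[0,0,0],[0,0,0],-1],[[0,0,0],[0,0,0],-1]])

```text
time: 15.7
ee_pos: [502.4, 192.6, 377.4]
tool_rot: [0.425, 3.111, 0.002]
force: [0.0, 0.3, 0.3]
width: 1.002
finger_force: 0.0
```

Run:
```python
from h import *
o=arm.get_obs();print(o['ee_pos'],o['width'],o['force'])
p=optics.get_image('wrist');s=optics.get_image('scene')
for d in find_in(p,'tube_center')[:2]+find_in(s,'tube_center')[:3]+find_in(s,'plug_center')[:2]:print(d)
for z in(42,152):print(z,proj(p,(502.5,192.3,z),o),proj(s,(502.5,192.3,z)))
a=cv2.resize(p['color'][100:300,220:420],(400,400));b=cv2.resize(s['color'][110:270,250:410],(400,400))
cv2.imwrite('pics/fin.png',np.hstack([a,b])[:,:,::-1])
```

```text
[502.41158896 192.63210524 377.37250403] 1.0024572101697329 [0.03398084 0.26963164 0.32832641]
{'box': [324.4, 204.7, 28.2, 59.0], 'conf': 0.69}
{'box': [297.1, 151.0, 5.0, 30.8], 'conf': 0.72}
{'box': [387.9, 226.9, 9.7, 34.1], 'conf': 0.66}
42 [322.4164389  179.74016262] [295.81225375 169.87185805]
152 [321.85948046 219.86131716] [294.6883409  136.62038302]
```

View pics/fin.png

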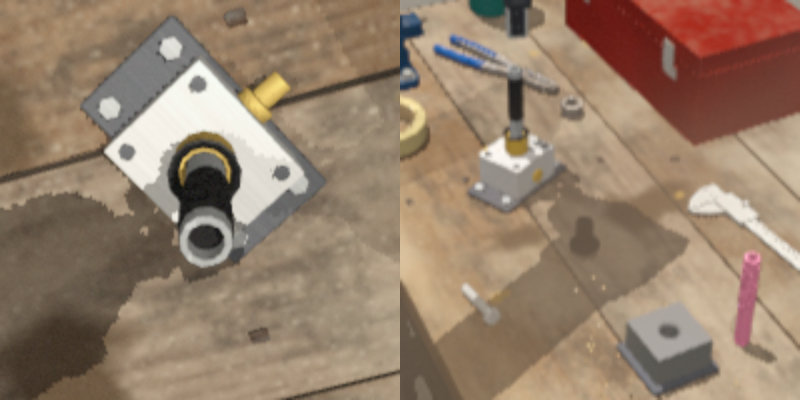

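The final views show the tube upright in the collet with its rim at (322,219), against a predicted (322,220) for the home depth. The plug stands in shadow on the bench at right-panel (585,232), well clear, and the hand is free.

```bash
python3 -c "
from station import arm
print(arm.sign_off())"
```

```text
the job is handed in; nothing more can be done
None
```

The job is handed in at about 16 s of the 64 s allowed, though `sign_off` returned no verdict: the plug stands on the bench about 150 mm from the collet, and the black tube is home on the hard stop and released, with wrist force peaking at about 22 N.

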